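# Screw the vacuum elbow into the block held in the vise

## Task

Lift the brass elbow out of its wooden stand by its hose barb, lower it into the socket of the block clamped in the vise with its barb over the slot marked by the score line, and let go so that it settles square on the seal by itself. Then take hold of it again and screw it clockwise (seen from above) until it pulls down tight on the seal, stopping with the barb pointing straight out over the little upright pin on the block, and leave it. Do not knock over or shove the glue bottle or the varnish jar.

Things in the scene. Friction and masses are not known exactly. Their poses are not given: they have to be found in the camera images.
- vise: Green bench vise, fixed, base 100 x 210 mm, holding an 80 x 80 mm aluminium block, top face 110 mm above the table; jaws (top 98 mm up) on the block's +y and -y faces, spindle bar on the -y side, to 115 mm out. Origin: on the table, on the vertical axis of the block's socket. +x points to the index pin, z up; the barb must end up along this +x.
- socket (a point): Centre of the socket's mouth on the block's top face. Bore 30 mm in diameter, 40 mm deep, with two 11 mm wide opposite slots that let the elbow's lugs drop in. A sprung rubber seal ring (56 mm outside, 43 mm inside diameter) stands 4 mm proud of the block round it. Below the slots two ramps fall 3.2 mm per rad of clockwise turn (from above) and draw the lugs down.
- index_pin (a point): Top of the upright dark steel index pin, 7 mm in diameter, 12 mm high, on the block's top face 35 mm from the socket's axis in the vise's +x direction. Turning from the slot is free for 40 to 60 degrees, then resistance rises steadily from 0.1 to about 0.3 to 0.5 N m over the pin, 110 degrees from the slot; a stop (over 1 N m) 25 to 30 degrees beyond. The barb clears the pin by 10 mm.
- slot (a point): The marked slot: a point at the top face, 19 mm from the socket's axis, in the slot that lies 110 degrees anticlockwise (from above) of the index pin; a black score line 13 mm long on the top face runs out from it. The elbow goes in with its barb pointing this way; the opposite slot takes the other lug.
- stand: Fixed wooden pocket stand, 84 x 84 mm, 40 mm high, with a 44 mm square hole; walls rise to 106 mm on its +y, -y and -x sides, too close to the elbow's body for fingers. The barb sticks out of the open +x side (side walls end 20 mm from the axis). Origin: on the table under the hole's centre, z up. Lift the elbow straight up, 100 mm to clear the walls.
- elbow_body (a point): Brass elbow, 0.3 kg, 88 mm tall. Site: centre of its square body (34 x 34 mm, 29 mm down and up from here), on the screwing axis; x along the barb, z up. Under it a round shoulder, 54 mm in diameter, underside 35 mm below the point; then a spigot 26 mm in diameter, 24 mm long, with two round lugs 8 mm thick reaching 19 mm out along +x and -x, centred 18 mm below the shoulder.
- elbow_barb (a point): Point on the axis of the elbow's hose barb where it can be gripped, 62 mm from the screwing axis along the elbow's x and 3 mm below the point elbow_body. The barb is a level round tube 20 mm in diameter (small ridges from 80 mm on), from the body's face 17 mm to its tip 110 mm from the axis.
- elbow_shoulder (a point): Centre of the underside of the elbow's shoulder, on the screwing axis. Resting loosely on the seal it is 3 to 4 mm above the point socket; screwed tight at the pin, about 0.5 to 1 mm above it.
- elbow_tip (a point): Centre of the barb's open end, 110 mm from the screwing axis along the elbow's x.
- glue_centre (a point): Centre (85 mm up) of a white plastic glue bottle, 64 mm in diameter, 170 mm tall. To be left alone.
- varnish_centre (a point): Centre (45 mm up) of an amber glass varnish jar, 72 mm in diameter, 90 mm tall. To be left alone.
Not all that is in view belongs to the job. Of the things shaped like the part that bears elbow_body, the brass one is meant.

How it is judged:
On the way:
1. the elbow sits loosely on the seal, lugs through the slots with the barb over the marked slot, upright and let go (z of elbow_shoulder in the frame of socket between 0.0025 and 0.006 m and horizontal distance between elbow_shoulder and socket below 0.004 m and angle between elbow_body's own z axis and vertical below 0.08 rad and horizontal distance between elbow_tip and slot below 0.096 m and contact force between the fingers and elbow below 0.2 N), for 0.2 s.
At the end, for the whole second after the job is handed in: The elbow is screwed in: shoulder pulled down to within 2.2 mm of the block's top face, within 4 mm of the socket's axis and within 0.06 rad of upright, the barb's tip within 17 mm to either side (about 9 degrees) of the line from the socket's axis over the index pin, at rest (z of elbow_shoulder in the frame of socket below 0.0022 m and horizontal distance between elbow_shoulder and socket below 0.004 m and angle between elbow_body's own z axis and vertical below 0.06 rad and y of elbow_tip in the frame of vise between -0.017 and 0.017 m and x of elbow_tip in the frame of vise above 0.09 m and linear speed of elbow below 0.01 m/s); the robot touches nothing.
It fails at once if the glue bottle is shoved more than 40 mm or knocked over (distance of glue_centre from where it was at the start of the episode above 0.04 m).
It fails at once if the varnish jar is shoved more than 40 mm or knocked over (distance of varnish_centre from where it was at the start of the episode above 0.04 m).
It also fails if it takes over 67 s, if anything falls off the work surface, if the arm or the gripper's body presses on something with over 40 N, if the wrist force passes 120 N, or if a joint passes its speed limit or range.

## Robot

A 6-joint arm with a two-finger parallel gripper is mounted at the origin on the work surface. World frame = base frame: x ahead of the robot, y to its left, z up, the work surface at z = 0. Lengths are in m, angles in rad, forces in N, time in s.
With the tool pointing down it reaches from about 0.35 to 0.775 m from the base axis. Payload 5.5 kg.
Tool frame: the origin (TCP) lies midway between the tips of the shut fingers; the grasp point (between the pads) lies 19 mm behind it; z points along the fingers, y is the line along which they close (so a half turn about z gives the same grasp; the last joint's range is limited). The gripper opens to 85 mm and grips with 20 to 120 N. Pads are 22 mm wide; open, the fingers measure 114 mm over their backs; the gripper's body (76 mm by 85 mm) begins 54 mm behind the grasp point. The pads swing forward as they close: fully open they stand 13 mm farther back than shut.
Start: joints at [0.999, 0.313, 0.046, 1.304, 0, 1.431], TCP at [0.241, 0.522, 0.231] pointing down, gripper open.
Joint ranges: [-2.76, 2.76], [-0.86, 1.69], [-1.03, 1.26], [-2.2, 2.34], [-1.47, 1.5], [-3.14, 3.14]. Speed limits (rad/s): [2.57, 2.57, 3.14, 3.14, 3.14, 3.14].

## Interface

Orientations are given as a unit quaternion [w, x, y, z].
In Python, from workcell import env gives the robot as it stands.
- The arm moves only by the tool move_arm, never from a script. Its argument "targets" is a list of rows, each a list of 3 entries, a list of its own where there are three numbers: the shift along the tool's x, y, z in mm, then the turn, a rotation vector about the tool's x, y, z in units of 10 degrees (1.0 is 10 degrees), then the closure, from -1 (fully open) to 1 (shut). In form: [[[dx, dy, dz], [ax, ay, az], gripper], ...]. A call has 1 to 5 rows; each row is the pose to reach, as a shift and turn from the pose commanded when the call began, along the tool's axes at that moment; what a row does not reach only later rows make up. A row lasts 1/8 s, in which the tool goes at most 62.5 mm and 10.7 degrees, less where a joint would pass 70% of its speed; a pose out of reach is approached as far as the arm can. A call with a gripper value outside its range is refused whole. The fingers move at their own pace and stop on an object; "squeeze" is the grip in N (left out, the last holds). Time passes only in rows, so rows that repeat a pose let the fingers close. It gives the time, the measured TCP pose, the force, the opening and the grip force at its end, in the units of the state.
- env.get_state(): the state, without advancing time (a new reading comes with each control period).
- env.read_camera(name): name is "scene" or "top" or "wrist"; returns a dict with "pixels" (400x640x3 uint8, red, green, blue), "fovy" (degrees; the focal length in pixels is half the picture's height over the tangent of half this angle, whatever the lens; pixels are square), "cx", "cy" (the principal point, pixels), "dist_coeffs" ([k1, k2, p1, p2, k3] as OpenCV has them; the pictures are not rectified), "extrinsics" (4x4, takes a point from world to camera coordinates); the wrist camera has in their place "mount" (4x4, takes a point from camera to tool coordinates, whose origin is the TCP and whose axes are the flange's). Camera axes: x right, y up, looking along -z (the intrinsics and any distortion apply to the point x, -y, -z); pixel columns grow to the right and rows downward; lengths in m; the calibration is good to about 2 mm. A picture is of the moment at which its call begins: read the wrist's pose just before it. There is no depth.
- env.hand_in(): hands the job in; it is judged then, once.
Trained networks look in a picture, given as the dict that the camera call returned (one of the last four; its "shot" number tells which), for a name from the list of things; names that differ only in an ending like _2 or _b are one class to them, and where a whole thing is asked for, a point or a joint stands for the part that bears it (a point fixed in the world has none). Each returns a list of dicts, best first, with "confidence" (0 to 1); they miss things now and then, are a little off and sometimes report something else, mostly with a low value. They report only what shows in the picture. A call takes as long as a camera call. They do not tell look-alikes from the thing itself.
- env.spot_in(thing, picture): "centre" ([x, y, z] in m, in world coordinates, good to about 4 mm: the middle of the surface that is visible of it).
- env.regions_of(thing, picture): "mask" (400x640 bool, what is visible of it).
- env.landmark_of(thing, picture): "centre" ([x, y, z] in m, in world coordinates, good to about 4 mm: a listed point, or the origin of a listed thing).
The state is a dict: "clock": time; "joint_pos": joint angles; "qvel": joint speeds; "tau": joint torques, N m; "tcp_pos": TCP position; "orientation": TCP orientation; "wrist_force": force on the tool from outside, world axes, zero at the start; "ft_torque": the same for the moment, N m; "finger_gap": finger opening in m; "grip_force": force on a finger pad.
Only numpy, scipy, OpenCV 4.12 (cv2) and the standard library are available. Lean on these libraries where they do the work, as an engineer would, in place of code of your own. Each camera call takes 0.05 s, during which the arm holds its last target. There are 200 camera calls.

## Working session

There is one attempt and no reset: what is moved stays moved. The work goes in short steps, Python scripts to look and compute and a tool call to move; the robot and the scene stay as the last step left them, time stands still between calls to the robot, and variables do not carry over. Pictures are saved under pics/ and viewed, at most 10 in all, crops included, and the job is handed in when it is done.

Besides the shell and the picture viewer there is one more tool, called after "Request:" by a JSON object that holds its "api" and its "payload", one argument or row to a line. move_arm: Moves the arm, as the interface text tells. Its arguments: {"type":"object","properties":{"targets":{"type":"array","items":{"type":"array"}},"squeeze":{"type":"number"}},"required":["targets"]}

```bash
ls; mkdir -p pics
cat > h.py <<'E'
import numpy as np, cv2
from workcell import env
from scipy.spatial.transform import Rotation as R
def cam(n):
    s=env.get_state(); p=env.read_camera(n)
    if n=='wrist':
        T=np.eye(4); q=s['orientation']; T[:3,:3]=R.from_quat([q[1],q[2],q[3],q[0]]).as_matrix(); T[:3,3]=s['tcp_pos']
        E=np.linalg.inv(T@np.array(p['mount']))
    else: E=np.array(p['extrinsics'])
    f=200/np.tan(np.radians(p['fovy'])/2)
    K=np.array([[f,0,p['cx']],[0,f,p['cy']],[0,0,1]]); 
    return p,E,K,np.array(p['dist_coeffs'],float)
def ray(c,uv):
    p,E,K,d=c
    x=cv2.undistortPoints(np.array([[uv]],float),K,d)[0,0]
    v=E[:3,:3].T@np.array([x[0],-x[1],-1]); o=-E[:3,:3].T@E[:3,3]
    return o,v
def atz(c,uv,z):
    o,v=ray(c,uv); return o+v*(z-o[2])/v[2]
def proj(c,P):
    p,E,K,d=c
    P=np.atleast_2d(P)@E[:3,:3].T+E[:3,3]
    return cv2.projectPoints(P*[1,-1,-1],np.zeros(3),np.zeros(3),K,d)[0][:,0]
def save(c,name,crop=None,scale=1):
    im=c[0]['pixels'][:,:,::-1]
    if crop: x0,y0,x1,y1=crop; im=im[y0:y1,x0:x1]
    cv2.imwrite('pics/'+name,cv2.resize(im,None,fx=scale,fy=scale,interpolation=cv2.INTER_CUBIC))
E
python3 - <<'E'
from h import *
np.set_printoptions(precision=4,suppress=True)
cs={}
for n in ['scene','top']:
    c=cam(n); cs[n]=c; 
    for t in ['vise','socket','index_pin','slot','stand','elbow_body','elbow_barb','elbow_tip','glue_centre','varnish_centre']:
        for r in env.landmark_of(t,c[0])[:3]: print(n,t,np.array(r['centre']),round(r['confidence'],2),proj(c,r['centre'])[0].round())
im=np.vstack([cs[n][0]['pixels'][:,:,::-1] for n in cs]); cv2.imwrite('pics/a.png',cv2.resize(im,None,fx=.75,fy=.75,interpolation=cv2.INTER_AREA))
E
```

```text
pics
scene vise [ 0.5153 -0.1977 -0.0001] 0.86 [263. 251.]
scene socket [ 0.5174 -0.1928  0.1062] 0.74 [261. 230.]
scene index_pin [ 0.5332 -0.2243  0.1202] 0.65 [250. 235.]
scene slot [ 0.5275 -0.1803  0.1115] 0.96 [266. 230.]
scene slot [0.4772 0.4611 0.0455] 0.18 [459. 178.]
scene stand [ 0.4573  0.1542 -0.0015] 0.58 [367. 206.]
scene elbow_body [0.2958 0.2461 0.0255] 0.84 [374. 159.]
scene elbow_body [0.4591 0.1572 0.0743] 0.79 [371. 190.]
scene elbow_body [0.3503 0.4185 0.0235] 0.68 [426. 159.]
scene elbow_barb [0.2479 0.2033 0.0146] 0.88 [356. 155.]
scene elbow_barb [0.2993 0.4488 0.0142] 0.76 [426. 150.]
scene elbow_barb [0.5228 0.1729 0.0702] 0.72 [385. 206.]
scene elbow_tip [0.2122 0.1687 0.0104] 0.83 [343. 151.]
scene elbow_tip [0.5643 0.1891 0.0686] 0.81 [396. 215.]
scene elbow_tip [0.6116 0.2962 0.0113] 0.56 [432. 230.]
scene glue_centre [ 0.4301 -0.4756  0.0818] 0.72 [150. 237.]
scene glue_centre [0.4771 0.4595 0.0443] 0.71 [458. 178.]
scene varnish_centre [0.4804 0.4597 0.044 ] 0.63 [459. 179.]
scene varnish_centre [ 0.4564  0.1516 -0.0037] 0.5 [366. 206.]
top vise [ 0.
[... 433 characters left out ...]
9 0.025 ] 0.75 [245. 245.]
top elbow_body [0.5139 0.334  0.0211] 0.71 [223. 182.]
top elbow_body [0.3495 0.4195 0.0204] 0.63 [197. 227.]
top elbow_barb [0.2926 0.4492 0.0163] 0.8 [188. 243.]
top elbow_barb [0.2495 0.202  0.0154] 0.79 [258. 256.]
top elbow_barb [0.5747 0.3072 0.0143] 0.62 [231. 165.]
top elbow_tip [0.6154 0.2946 0.011 ] 0.94 [235. 155.]
top elbow_tip [0.2569 0.4707 0.0126] 0.85 [182. 253.]
top elbow_tip [0.2146 0.1718 0.0064] 0.68 [266. 266.]
top glue_centre [ 0.4328 -0.472   0.0862] 0.8 [452. 205.]
top glue_centre [ 0.5159 -0.1964 -0.0008] 0.27 [369. 184.]
top varnish_centre [0.4803 0.4632 0.0451] 0.95 [184. 190.]
top varnish_centre [ 0.5154 -0.1968  0.1084] 0.53 [373. 180.]
```

View pics/a.png

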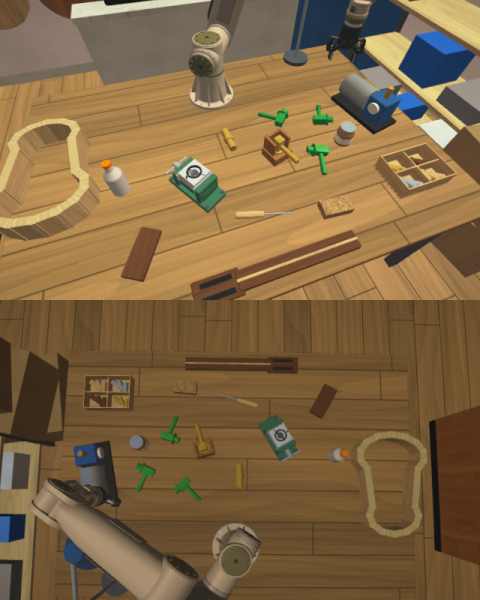

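The brass elbow is in the stand, at about (371,190) in the scene view. The look-alikes are green elbows lying on the table at (374,159), (426,159) and (425,205), plus a plain brass cylinder at (305,185). I choose the brass one in the stand and will check it in a close crop.

```bash
cat >> h.py <<'E'
np.set_printoptions(precision=4,suppress=True)
def yaw(deg): # tool down, tool x at world angle deg
    a=np.radians(deg); x=np.array([np.cos(a),np.sin(a),0]); z=np.array([0,0,-1.]); return np.stack([x,np.cross(z,x),z],1)
def pose():
    s=env.get_state(); q=s['orientation']; return np.array(s['tcp_pos']),R.from_quat([q[1],q[2],q[3],q[0]]).as_matrix(),s
def rel(p,Rm,p0=None,R0=None):
    if p0 is None: p0,R0,_=pose()
    print('shift mm',(R0.T@(np.array(p)-p0)*1000).round(1),'turn',(np.degrees(R.from_matrix(R0.T@Rm).as_rotvec())/10).round(3))
E
python3 - <<'E'
from h import *
p,R0,s=pose(); print(p); print(R0); print({k:s[k] for k in ['joint_pos','wrist_force','finger_gap','clock']})
c=cam('wrist'); print(c[0]['mount'],c[0]['fovy'])
for y in (17,-163): rel([.51,.172,.27],yaw(y))
E
```

```text
[0.2407 0.5222 0.2313]
[[-0.9082  0.4185  0.0001]
 [ 0.4185  0.9082  0.0001]
 [-0.      0.0001 -1.    ]]
{'joint_pos': array([ 0.9994,  0.3132,  0.0461,  1.3036, -0.    ,  1.4312]), 'wrist_force': array([ 0.1274, -0.3864, -0.3884]), 'finger_gap': 0.08527526144915913, 'clock': 1.1}
[[-0.0007  0.9506  0.3105  0.0779]
 [ 1.      0.0007  0.     -0.0008]
 [-0.0002  0.3105 -0.9506 -0.142 ]
 [ 0.      0.      0.      1.    ]] 62.600693192841526
shift mm [-391.2 -205.4  -38.7] turn [ 0.    -0.    13.826]
shift mm [-391.2 -205.4  -38.7] turn [ 0.     0.    -4.174]
```

Request:
{"api": "move_arm", "payload": {
  "targets": [
    [[-60, -30, -10], [0, 0, -0.8], -1],
    [[-120, -62, -20], [0, 0, -1.6], -1],
    [[-180, -94, -30], [0, 0, -2.4], -1],
    [[-240, -126, -38], [0, 0, -3.2], -1],
    [[-300, -158, -38], [0, 0, -4.17], -1]
  ]
}}

```text
clock: 1.78
tcp_pos: [0.4288, 0.2778, 0.2692]
orientation: [0.001, -0.145, 0.989, 0.0]
wrist_force: [0.3, 1.1, 0.8]
finger_gap: 0.0855
grip_force: 0.0
```

Request:
{"api": "move_arm", "payload": {
  "targets": [
    [[-50, -62, 0], [0, 0, 0], -1],
    [[-50, -62, 0], [0, 0, 0], -1],
    [[-100, -62, 0], [0, 0, 0], -1],
    [[-100, -62, 0], [0, 0, 0], -1]
  ]
}}

```text
clock: 2.28
tcp_pos: [0.5428, 0.2487, 0.2662]
orientation: [-0.001, -0.142, 0.99, 0.0]
wrist_force: [-0.7, -1.0, 0.6]
finger_gap: 0.0855
grip_force: 0.0
```

```bash
cat > look.py <<'E'
from h import *
def grab(ts):
    c=cam('wrist')
    for t in ts:
        for r in env.landmark_of(t,c[0])[:2]: print(t,np.array(r['centre']),round(r['confidence'],2),proj(c,r['centre'])[0].round())
    return c
E
python3 - <<'E'
from look import *
p,R0,s=pose(); print(p,R0[:,0],s['joint_pos'],s['clock'])
c=grab(['stand','elbow_body','elbow_barb','elbow_tip','elbow_shoulder']); save(c,'b.png')
E
```

```text
[0.5428 0.2487 0.2662] [-0.9594 -0.2819  0.0017] [0.295  0.3531 0.1871 1.4065 0.0004 0.0092] 2.275
elbow_body [0.5161 0.3321 0.0223] 0.93 [399. 159.]
elbow_body [0.4594 0.1599 0.0746] 0.88 [260.  62.]
elbow_barb [0.5669 0.3105 0.0173] 0.7 [368. 192.]
elbow_barb [0.5177 0.1736 0.0763] 0.67 [260. 127.]
elbow_tip [0.6134 0.2942 0.0097] 0.9 [344. 220.]
elbow_tip [0.5671 0.1886 0.0708] 0.78 [265. 176.]
elbow_shoulder [0.4634 0.1537 0.043 ] 0.8 [259.  66.]
elbow_shoulder [0.5026 0.2992 0.031 ] 0.72 [378. 141.]
```

View pics/b.png

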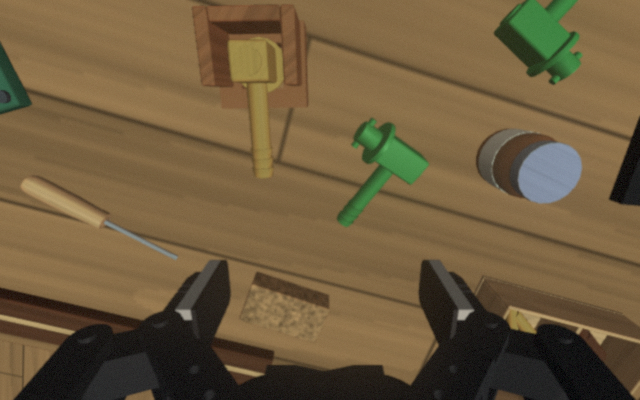

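The wrist view confirms the brass elbow in the stand, with its body at (258,62) and barb tip at (262,172). A green look-alike sits to its right, and the varnish jar is at (530,165).

Run:
```python
from look import *
c=cam('wrist'); p=c[0]['pixels'].astype(int)
for v in range(85,176,10):
    row=p[v,225:300]; m=(row[:,0]-row[:,2]>70)&(row[:,1]>row[:,0]*.72); u=np.where(m)[0]+225
    if len(u): print(v,u.min(),u.max(),atz(c,((u.min()+u.max())/2,v),.072)[:2])
print(atz(c,(262.5,178),.062))
a=np.degrees(np.arctan2(.1886-.1599,.5671-.4594)); print(a)
d=np.array([np.cos(np.radians(17)),np.sin(np.radians(17))])
```

```text
85 272 281 [0.473  0.1787]
95 235 297 [0.485 0.171]
105 250 295 [0.4924 0.1793]
115 239 268 [0.5072 0.1634]
125 252 269 [0.5148 0.1723]
135 226 269 [0.5283 0.1618]
145 253 269 [0.5343 0.1773]
155 254 271 [0.544  0.1812]
165 255 271 [0.5542 0.1841]
175 256 272 [0.5644 0.1875]
[0.5711 0.1856 0.062 ]
14.921483216580771
```

Run:
```python
from look import *
rel([.5146,.1721,.13],yaw(-163)); rel([.5146,.1721,.052],yaw(-163))
```

```text
shift mm [ 46.1 -66.1 139. ] turn [ 0.001  0.005 -0.054]
shift mm [ 46.2 -66.1 217. ] turn [ 0.001  0.005 -0.054]
```

Request:
{"api": "move_arm", "payload": {
  "targets": [
    [[23, -33, 35], [0, 0, -0.05], -1],
    [[46, -66, 70], [0, 0, -0.05], -1],
    [[46, -66, 105], [0, 0, -0.05], -1],
    [[46, -66, 139], [0, 0, -0.05], -1],
    [[46, -66, 139], [0, 0, -0.05], -1]
  ]
}}

```text
clock: 3.25
tcp_pos: [0.5128, 0.1714, 0.1275]
orientation: [-0.002, -0.147, 0.989, -0.0]
wrist_force: [-0.4, 0.2, 0.4]
finger_gap: 0.0852
grip_force: 0.0
```

Run:
```python
from look import *
c=grab(['elbow_barb','elbow_tip','elbow_body']); save(c,'c.png')
print(pose()[0]); rel([.5146,.1721,.052],yaw(-163)); print(proj(c,[[.462,.156,.075],[.5146,.1721,.072],[.567,.188,.072]]))
```

```text
elbow_barb [0.5187 0.1784 0.074 ] 0.93 [334. 232.]
elbow_tip [0.619  0.2915 0.0114] 0.84 [415. 330.]
elbow_tip [0.5708 0.1876 0.0714] 0.71 [325. 299.]
elbow_body [0.5115 0.3298 0.0261] 0.8 [512. 250.]
elbow_body [0.4614 0.1544 0.0753] 0.75 [325. 135.]
[0.5166 0.1722 0.1313]
shift mm [ 2.2  0.5 79.3] turn [-0.002  0.019 -0.007]
[[327.052  137.049 ]
 [326.9954 222.1711]
 [326.7981 295.0948]]
```

View pics/c.png

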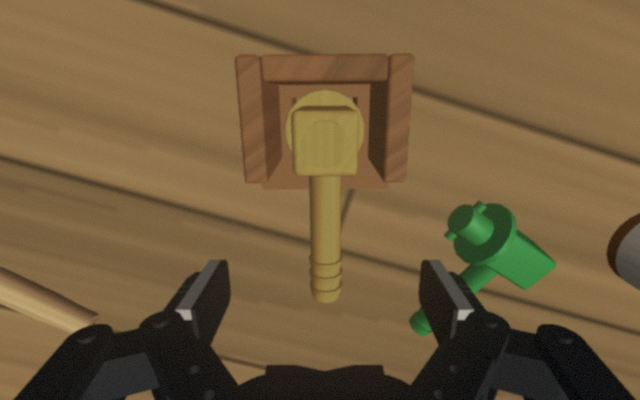

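The barb lies on the gripper's mid-line, with its axis at u≈326 and its tip at (326,300). I'll descend.

Request:
{"api": "move_arm", "payload": {
  "targets": [
    [[2, 0, 25], [0, 0, 0], -1],
    [[2, 0, 50], [0, 0, 0], -1],
    [[2, 0, 70], [0, 0, 0], -1],
    [[2, 0, 79], [0, 0, 0], -1],
    [[2, 0, 79], [0, 0, 0], -1]
  ]
}}

```text
clock: 4.08
tcp_pos: [0.5138, 0.1714, 0.0508]
orientation: [0.0, -0.147, 0.989, 0.0]
wrist_force: [-0.1, 0.4, 0.1]
finger_gap: 0.0851
grip_force: 0.0
```

Request:
{"api": "move_arm", "payload": {
  "targets": [
    [[0, 0, 0], [0, 0, 0], 0.2],
    [[0, 0, 0], [0, 0, 0], 0.6],
    [[0, 0, 0], [0, 0, 0], 1],
    [[0, 0, 0], [0, 0, 0], 1],
    [[0, 0, 0], [0, 0, 0], 1]
  ],
  "squeeze": 90
}}

```text
clock: 4.7
tcp_pos: [0.5138, 0.1714, 0.0507]
orientation: [0.0, -0.147, 0.989, 0.0]
wrist_force: [0.3, 0.4, 3.2]
finger_gap: 0.0174
grip_force: 87.7
```

Request:
{"api": "move_arm", "payload": {
  "targets": [
    [[0, 0, -10], [0, 0, 0], 1],
    [[0, 0, -30], [0, 0, 0], 1],
    [[0, 0, -55], [0, 0, 0], 1],
    [[0, 0, -85], [0, 0, 0], 1],
    [[0, 0, -110], [0, 0, 0], 1]
  ]
}}

```text
clock: 5.32
tcp_pos: [0.5131, 0.1711, 0.1613]
orientation: [-0.0, -0.147, 0.989, -0.0]
wrist_force: [-0.3, 0.3, -4.5]
finger_gap: 0.0176
grip_force: 87.8
```

Request:
{"api": "move_arm", "payload": {
  "targets": [
    [[0, 0, -30], [0, 0, 0], 1],
    [[0, 0, -60], [0, 0, 0], 1],
    [[0, 0, -70], [0, 0, 0], 1],
    [[0, 0, -70], [0, 0, 0], 1]
  ]
}}

```text
clock: 5.82
tcp_pos: [0.5135, 0.1712, 0.2303]
orientation: [0.0, -0.147, 0.989, 0.0]
wrist_force: [-0.3, 0.4, -3.3]
finger_gap: 0.0177
grip_force: 87.8
```

Run:
```python
from look import *
p,R0,s=pose(); print(p,s['joint_pos'],s['clock'],s['wrist_force'],s['ft_torque'])
for r in range(2):
  c=grab(['elbow_barb','elbow_tip','elbow_body','elbow_shoulder']) 
  if r==0: save(c,'d.png')
  s=cam('scene')
  for t in ['elbow_body','elbow_shoulder','elbow_tip','socket','slot','index_pin']:
    for q in env.landmark_of(t,s[0])[:2]: print('s',t,np.array(q['centre']),round(q['confidence'],2))
```

```text
[0.5135 0.1712 0.2303] [ 0.1735  0.2476 -0.0451  1.2777  0.     -0.1216] 5.825 [-0.2595  0.3659 -3.2551] [-0.0023 -0.1138  0.0218]
elbow_barb [0.5656 0.3103 0.0187] 0.71 [426. 241.]
elbow_barb [0.5176 0.1736 0.251 ] 0.59 [331. 295.]
elbow_tip [0.6176 0.2935 0.0065] 0.68 [395. 269.]
elbow_body [0.513  0.3303 0.0252] 0.87 [462. 207.]
elbow_body [0.3535 0.416  0.0203] 0.64 [604.  87.]
elbow_shoulder [0.5028 0.2997 0.0319] 0.73 [442. 193.]
elbow_shoulder [0.3641 0.4551 0.0277] 0.69 [638. 109.]
s elbow_body [0.5109 0.3316 0.0236] 0.96
s elbow_body [0.3525 0.4226 0.024 ] 0.81
s elbow_shoulder [0.4639 0.1541 0.2158] 0.77
s elbow_shoulder [0.3653 0.4501 0.032 ] 0.67
s elbow_tip [0.5622 0.1848 0.2497] 0.98
s elbow_tip [0.2548 0.4676 0.0081] 0.95
s socket [ 0.5147 -0.1943  0.1077] 0.92
s slot [ 0.5269 -0.1782  0.1128] 0.86
s index_pin [ 0.5337 -0.2242  0.119 ] 0.86
elbow_barb [0.5674 0.3078 0.0188] 0.81 [423. 242.]
elbow_barb [0.5185 0.1749 0.2532] 0.63 [333. 301.]
elbow_tip [0.6155 0.2932 0.0118] 0.84 [396. 270.]
elbow_body [0.3509 0.4162 0.0228] 0.65 [607.  84.]
elbow_body [0.5121 0.3324 0.0245] 0.62 [464. 207.]
elbow_shoulder [0.3641 0.4526 0.0237] 0.87 [633. 108.]
elbow_shoulder [0.5049 0.2967 0.0312] 0.85 [439. 194.]
s elbow_body [0.5093 0.3323 0.0218] 0.96
s elbow_body [0.4575 0.1596 0.2493] 0.88
s elbow_shoulder [0.4651 0.1556 0.2145] 0.81
s elbow_shoulder [0.5069 0.2985 0.0279] 0.73
s elbow_tip [0.5678 0.1851 0.2522] 0.74
s elbow_tip [0.6133 0.2946 0.0132] 0.7
s socket [ 0.5141 -0.1947  0.1106] 0.65
s slot [ 0.5275 -0.179   0.1104] 0.64
s index_pin [ 0.5334 -0.225   0.1224] 0.71
```

View pics/d.png

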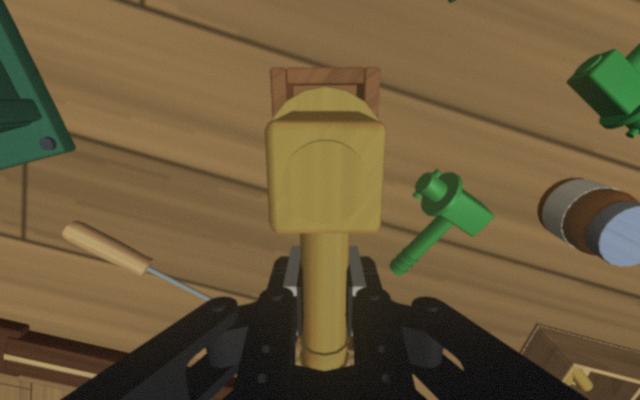

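The elbow is held level in view: its top face spans roughly (268–384, 122–232) and the stand below is empty. I'll fit the tilt and offset of the held elbow.

Run:
```python
from look import *
from scipy.optimize import least_squares
c=cam('wrist'); im=c[0]['pixels'].astype(int)
g=cv2.GaussianBlur(c[0]['pixels'],(3,3),0).astype(int).sum(2)
for u in (300,325,350): 
    col=g[:,u]; d=np.abs(np.diff(col)); print('col',u,[(i,int(d[i])) for i in range(80,245) if d[i]>12 and d[i]==d[i-2:i+3].max()])
for v in (140,180,215):
    r=g[v]; d=np.abs(np.diff(r)); print('row',v,[(i,int(d[i])) for i in range(250,400) if d[i]>20 and d[i]==d[i-2:i+3].max()])
p0,R0,_=pose()
def corners(a,zb,th,dy=0):
    P=np.array([[a-17,dy,-32],[a+17,dy,-32],[a,dy-17,-32],[a,dy+17,-32]],float) # relative to barb grip at (0,0,0)
    P=P@R.from_euler('y',th).as_matrix().T+[0,0,-zb]
    return p0+P/1000@R0.T
for th in (-.1,0,.1): print(th,proj(c,corners(54,21,th)).round(1).tolist())
```

```text
col 300 [(82, 25), (85, 30), (92, 27), (110, 52), (121, 31), (146, 13), (233, 33)]
col 325 [(85, 47), (110, 54), (120, 27), (121, 27), (138, 26)]
col 350 [(85, 35), (93, 27), (110, 52), (122, 24), (146, 19), (230, 17)]
row 140 [(264, 25), (267, 22)]
row 180 [(266, 36), (269, 21), (270, 21), (381, 26)]
row 215 []
-0.1 [[329.9, 224.4], [330.3, 109.0], [272.2, 169.0], [387.9, 168.9]]
0 [[330.1, 238.8], [330.7, 121.6], [269.8, 183.6], [391.0, 183.5]]
0.1 [[330.2, 254.7], [331.2, 138.8], [267.4, 201.3], [393.9, 201.2]]
```

Run:
```python
from look import *
rel([.462,-.075,.25],yaw(-132))
```

```text
shift mm [ 120.9 -220.6  -19.7] turn [ 0.     0.001 -3.109]
```

Request:
{"api": "move_arm", "payload": {
  "targets": [
    [[20, -35, -10], [0, 0, -0.5], 1],
    [[44, -80, -20], [0, 0, -1.1], 1],
    [[68, -125, -20], [0, 0, -1.7], 1],
    [[92, -170, -20], [0, 0, -2.4], 1],
    [[110, -200, -20], [0, 0, -2.9], 1]
  ]
}}

```text
clock: 7.7
tcp_pos: [0.4659, -0.054, 0.2505]
orientation: [0.0, -0.391, 0.92, -0.0]
wrist_force: [0.8, 1.0, -3.9]
finger_gap: 0.0178
grip_force: 88.1
```

Request:
{"api": "move_arm", "payload": {
  "targets": [
    [[0, -23, 0], [0, 0, -0.21], 1],
    [[0, -23, 0], [0, 0, -0.21], 1],
    [[0, -23, 0], [0, 0, -0.21], 1]
  ]
}}

```text
clock: 8.07
tcp_pos: [0.4824, -0.0676, 0.2501]
orientation: [-0.0, -0.407, 0.914, 0.001]
wrist_force: [0.3, 0.2, -3.9]
finger_gap: 0.0177
grip_force: 88.3
```

Run:
```python
from look import *
p,R0,s=pose(); print(p,R0[:,0],s['joint_pos'],s['clock'],s['finger_gap'],np.abs(s['qvel']).max())
for i in range(3): c=grab(['vise','socket','slot','index_pin'])
save(c,'e.png')
```

```text
[ 0.4824 -0.0676  0.2501] [-0.6692 -0.743   0.0001] [-0.3046  0.1384 -0.1324  1.3011  0.0004 -1.1422] 8.075 0.017726270807121653 0.013131162273885347
vise [ 0.5129 -0.1951  0.0008] 0.64 [230.  96.]
socket [ 0.5121 -0.1985  0.1132] 0.69 [190.  94.]
socket [ 0.5176 -0.194  -0.0031] 0.43 [229.  99.]
slot [ 0.5259 -0.1849  0.1074] 0.58 [195. 118.]
index_pin [ 0.53   -0.2263  0.1243] 0.75 [142.  82.]
vise [ 0.5155 -0.1946  0.0011] 0.67 [229.  97.]
socket [ 0.5177 -0.1956  0.1133] 0.91 [189. 101.]
slot [ 0.5253 -0.185   0.1084] 0.67 [195. 117.]
slot [ 0.5184 -0.1939  0.0014] 0.25 [228.  99.]
index_pin [ 0.5354 -0.2309  0.1236] 0.86 [133.  81.]
vise [ 0.5153 -0.1958 -0.    ] 0.66 [230.  96.]
vise [ 0.5346 -0.2279  0.1241] 0.28 [138.  84.]
socket [ 0.5138 -0.1958  0.1135] 0.87 [193.  98.]
slot [ 0.5244 -0.184   0.1098] 0.91 [197. 117.]
index_pin [ 0.5342 -0.2276  0.1267] 0.68 [136.  84.]
```

View pics/e.png

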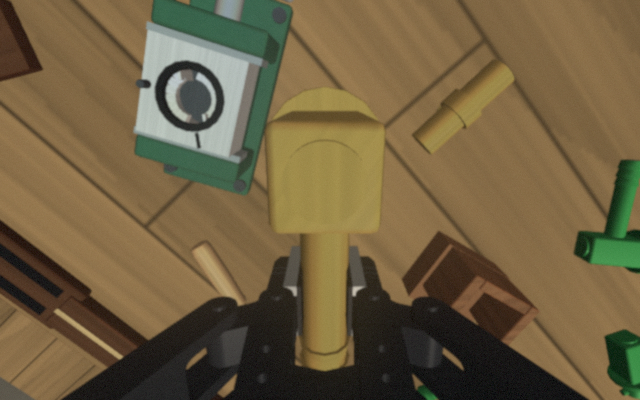

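The vise block is clear on the left: the seal ring is centred near (189,95), the score line is at (198,140) and the pin at (143,84). I'll enlarge it to measure accurately.

Run:
```python
from look import *
c=cam('wrist'); save(c,'f.png',(125,10,275,160),4)
g=cv2.cvtColor(c[0]['pixels'],cv2.COLOR_RGB2GRAY)
m=(g<60).astype(np.uint8); m[:,:125]=0; m[:,270:]=0; m[165:]=0
n,l,st,ce=cv2.connectedComponentsWithStats(m)
for i in range(1,n):
    if st[i,4]>8: print(st[i],ce[i])
cn,_=cv2.findContours(m[55:135,150:230],cv2.RETR_CCOMP,cv2.CHAIN_APPROX_NONE)
for k in cn:
    if len(k)>60:
        e=cv2.fitEllipse(k+np.array([150,55])); print(e,atz(c,e[0],.114))
```

```text
[266  47   4  11  16] [267.625   51.6875]
[ 156   62   67   69 1300] [186.5738  94.9031]
[142  81   8   6  36] [145.8333  83.4167]
[197 135   2  11  11] [197.4545 140.    ]
[243 148  10  12  35] [248.6857 153.0857]
((189.16360473632812, 95.86527252197266), (62.29633712768555, 71.06938171386719), 139.65878295898438) [ 0.5146 -0.1985  0.114 ]
((190.66195678710938, 96.42706298828125), (51.25347900390625, 58.38872528076172), 144.35899353027344) [ 0.5141 -0.1975  0.114 ]
```

View pics/f.png

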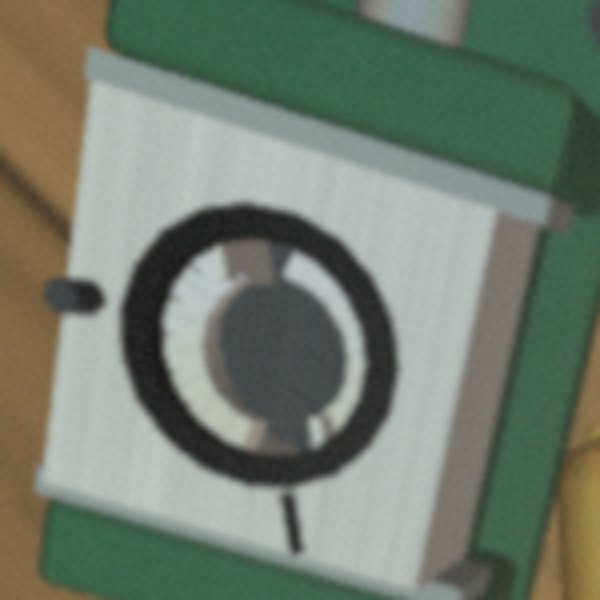

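Run:
```python
from look import *
from scipy.optimize import least_squares
c=cam('wrist'); f=lambda x,y:np.array([125+(x+.5)/4-.5,10+(y+.5)/4-.5])
pt=lambda q,P:np.array([q[0]+P[0]*np.cos(q[2])-P[1]*np.sin(q[2]),q[1]+P[0]*np.sin(q[2])+P[1]*np.cos(q[2]),P[2]])
a=np.radians(110); s=np.array([np.cos(a),np.sin(a)])
R_,L=[],[]
th=np.linspace(0,2*np.pi,40)
def ringc(q): # outer ring outline bounds: convex hull of z .110 and .114 circles
    P=proj(c,np.array([pt(q,(.028*np.cos(t),.028*np.sin(t),z)) for t in th for z in (.110,.114)]))
    return np.r_[P.min(0),P.max(0)]
def res(q,split=False):
    r=[(ringc(q)-np.r_[f(122,203),f(398,487)])*1.0,
       proj(c,pt(q,(.035,0,.122)))[0]-f(60,296), proj(c,pt(q,(.035,0,.111)))[0]-f(90,297)]
    def line(A,B,O):
        A,B=proj(c,np.array([pt(q,A),pt(q,B)])); n=np.array([-(B-A)[1],(B-A)[0]])/np.linalg.norm(B-A); return (O-A)@n
    S=lambda r_:(s[0]*r_,s[1]*r_,.110)
    r.append([line(S(.02),S(.05),f(289,500)),line(S(.02),S(.05),f(297,550))])
    for X,O in ((.04,[(85,110),(44,480)]),(-.04,[(495,215),(421,580)])):
        r.append([line((X,-.04,.11),(X,.04,.11),f(*o)) for o in O])
    return np.concatenate(r)
o=least_squares(res,[.5146,-.197,np.radians(-62)],x_scale=[.01,.01,.1]); print(o.x[:2],np.degrees(o.x[2]),res(o.x).round(1))
```

```text
[ 0.5157 -0.1982] -58.61752109357232 [-1.7 -0.8  0.7  0.8 -0.1  0.1 -0.3  0.2  0.4  0.6  0.6  0.   0.2 -0.4]
```

Run:
```python
from look import *
rel([.636,-.224,.25],yaw(-128.6))
```

```text
shift mm [  13.4 -218.     0.2] turn [ 0.     0.001 -0.34 ]
```

Request:
{"api": "move_arm", "payload": {
  "targets": [
    [[3, -44, 0], [0, 0, -0.1], 1],
    [[6, -90, 0], [0, 0, -0.2], 1],
    [[9, -135, 0], [0, 0, -0.3], 1],
    [[12, -180, 0], [0, 0, -0.34], 1],
    [[13, -218, 0], [0, 0, -0.34], 1]
  ]
}}

```text
clock: 9.55
tcp_pos: [0.6372, -0.2251, 0.2497]
orientation: [-0.0, -0.433, 0.901, 0.0]
wrist_force: [1.0, 0.8, -3.2]
finger_gap: 0.0175
grip_force: 88.6
```

Request:
{"api": "move_arm", "payload": {
  "targets": [
    [[0, 0, 0], [0, 0, 0], 1],
    [[0, 0, 0], [0, 0, 0], 1]
  ]
}}

```text
clock: 9.8
tcp_pos: [0.6357, -0.2233, 0.2496]
orientation: [-0.0, -0.434, 0.901, 0.001]
wrist_force: [-1.2, 0.4, -3.1]
finger_gap: 0.0179
grip_force: 88.9
```

Run:
```python
from look import *
p,R0,s=pose(); print(p,R0[:,0],s['joint_pos'],s['clock'])
c=grab(['vise','socket','slot','index_pin'])
q=proj(c,[.5157,-.1982,.114])[0]; print(q)
x,y=(q-75).astype(int); x=min(x,490);y=max(y,0); print(x,y); save(c,'g.png',(x,y,x+150,y+150),4)
```

```text
[ 0.6357 -0.2233  0.2496] [-0.6239 -0.7815  0.0001] [-0.457   0.5178  0.3986  1.4534  0.0003 -1.354 ] 9.8
vise [ 0.5135 -0.1952 -0.0007] 0.84 [423. 114.]
socket [ 0.514  -0.1977  0.1133] 0.7 [461. 121.]
slot [ 0.5246 -0.1853  0.1102] 0.92 [456. 140.]
index_pin [ 0.531  -0.2258  0.1231] 0.92 [428. 107.]
[458.8384 121.8407]
383 46
```

View pics/g.png

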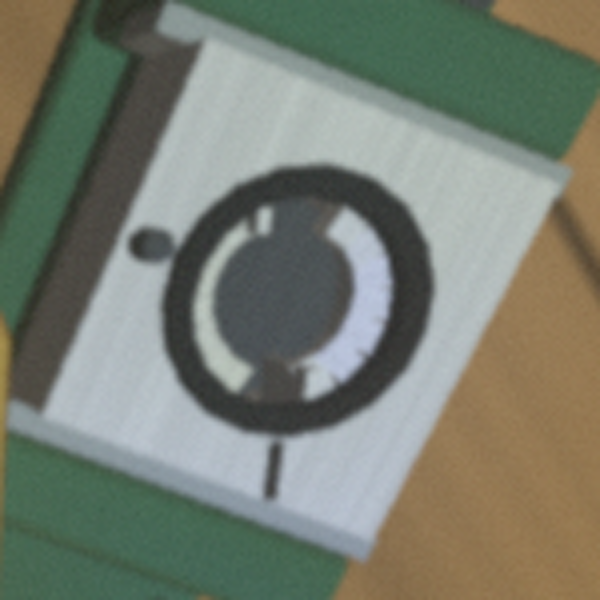

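The second view puts the seal ring at crop x 163–434, y 164–437, the score line from (277,443) to (270,498), and the pin top at (148,244).

Run:
```python
from look import *
from scipy.optimize import least_squares
c=cam('wrist'); f=lambda x,y:np.array([383+(x+.5)/4-.5,46+(y+.5)/4-.5])
pt=lambda q,P:np.array([q[0]+P[0]*np.cos(q[2])-P[1]*np.sin(q[2]),q[1]+P[0]*np.sin(q[2])+P[1]*np.cos(q[2]),P[2]])
a=np.radians(110); s=np.array([np.cos(a),np.sin(a)])
th=np.linspace(0,2*np.pi,40)
def ringc(q):
    P=proj(c,np.array([pt(q,(.028*np.cos(t),.028*np.sin(t),z)) for t in th for z in (.110,.114)]))
    return np.r_[P.min(0),P.max(0)]
def res(q):
    r=[ringc(q)-np.r_[f(163,164),f(434,437)], proj(c,pt(q,(.035,0,.122)))[0]-f(148,244)]
    def line(A,B,O):
        A,B=proj(c,np.array([pt(q,A),pt(q,B)])); n=np.array([-(B-A)[1],(B-A)[0]])/np.linalg.norm(B-A); return (O-A)@n
    S=lambda r_:(s[0]*r_,s[1]*r_,.110)
    r.append([line(S(.02),S(.05),f(276,450)),line(S(.02),S(.05),f(271,495))])
    for X,O in ((.04,[(198,52),(50,408)]),(-.04,[(555,210),(377,530)])):
        r.append([line((X,-.04,.11),(X,.04,.11),f(*o)) for o in O])
    return np.concatenate(r)
o=least_squares(res,[.5146,-.197,np.radians(-60)],x_scale=[.01,.01,.1]); print(o.x[:2],np.degrees(o.x[2]),res(o.x).round(1))
ang=np.radians(np.degrees(o.x[2])+110)
```

```text
[ 0.5165 -0.1981] -58.591079728740915 [-0.9 -0.3  0.9  0.6  2.5  0.9 -0.1 -0.3  0.3 -1.  -2.   0.1]
```

Run:
```python
from look import *
rel([.55,-.1554,.165],yaw(-128.6))
```

```text
shift mm [  0.7 109.4  85.9] turn [-0.004  0.001  0.004]
```

Request:
{"api": "move_arm", "payload": {
  "targets": [
    [[0.7, 40, 0], [0, 0, 0], 1],
    [[0.7, 80, 15], [0, 0, 0], 1],
    [[0.7, 109.4, 35], [0, 0, 0], 1],
    [[0.7, 109.4, 65], [0, 0, 0], 1],
    [[0.7, 109.4, 86], [0, 0, 0], 1]
  ]
}}

```text
clock: 10.72
tcp_pos: [0.5495, -0.1551, 0.164]
orientation: [0.0, -0.434, 0.901, -0.0]
wrist_force: [-0.1, -0.6, -3.0]
finger_gap: 0.0177
grip_force: 89.3
```

Request:
{"api": "move_arm", "payload": {
  "targets": [
    [[0, 0, 0], [0, 0, 0], 1],
    [[0, 0, 0], [0, 0, 0], 1]
  ]
}}

```text
clock: 10.98
tcp_pos: [0.5508, -0.156, 0.1655]
orientation: [0.001, -0.434, 0.901, -0.001]
wrist_force: [0.6, -0.3, -3.9]
finger_gap: 0.0177
grip_force: 89.2
```

Run:
```python
from look import *
p,R0,s=pose(); print(p,s['joint_pos'],s['clock'],s['wrist_force'],s['ft_torque'])
rel([.55,-.1554,.150],yaw(-128.6))
c=cam('scene'); save(c,'i.png',(210,170,330,260),6)
```

```text
[ 0.5508 -0.156   0.1655] [-0.4163  0.3335 -0.0884  1.1472  0.0001 -1.3137] 10.975 [ 0.5977 -0.3378 -3.8804] [ 0.098  -0.1049  0.0506]
shift mm [-0.   1.  15.5] turn [-0.009  0.003  0.002]
```

View pics/i.png

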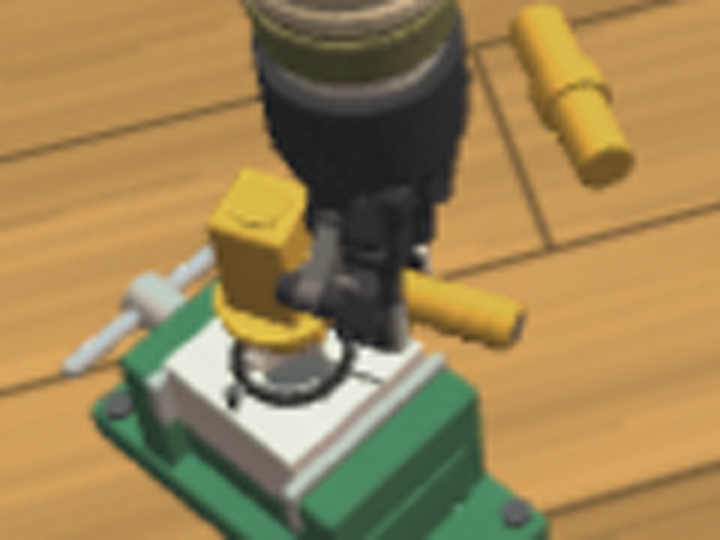

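The scene crop shows the elbow hanging upright above the ring, with its barb along the score line. The measured pose jitters by about 1 mm, so I'll lower it slowly.

Request:
{"api": "move_arm", "payload": {
  "targets": [
    [[0, 0.4, 6], [0, 0, 0], 1],
    [[0, 0.4, 12], [0, 0, 0], 1],
    [[0, 0.4, 17], [0, 0, 0], 1],
    [[0, 0.4, 17], [0, 0, 0], 1]
  ]
}}

```text
clock: 11.52
tcp_pos: [0.5495, -0.1555, 0.1465]
orientation: [-0.0, -0.434, 0.901, 0.001]
wrist_force: [0.0, 0.0, -4.3]
finger_gap: 0.0175
grip_force: 89.2
```

Request:
{"api": "move_arm", "payload": {
  "targets": [
    [[0, 0, 3], [0, 0, 0], 1],
    [[0, 0, 6], [0, 0, 0], 1],
    [[0, 0, 9], [0, 0, 0], 1],
    [[0, 0, 9], [0, 0, 0], 1]
  ]
}}

```text
clock: 12.02
tcp_pos: [0.5498, -0.1556, 0.1379]
orientation: [-0.0, -0.434, 0.901, 0.0]
wrist_force: [0.5, 0.8, -4.3]
finger_gap: 0.0176
grip_force: 89.2
```

Request:
{"api": "move_arm", "payload": {
  "targets": [
    [[0, 0, 3], [0, 0, 0], 1],
    [[0, 0, 6], [0, 0, 0], 1],
    [[0, 0, 9], [0, 0, 0], 1],
    [[0, 0, 10.5], [0, 0, 0], 1],
    [[0, 0, 10.5], [0, 0, 0], 1]
  ]
}}

```text
clock: 12.65
tcp_pos: [0.5499, -0.1557, 0.1276]
orientation: [-0.0, -0.434, 0.901, 0.0]
wrist_force: [0.2, -0.5, -3.2]
finger_gap: 0.0177
grip_force: 89.2
```

Request:
{"api": "move_arm", "payload": {
  "targets": [
    [[0, 0, 1], [0, 0, 0], 1],
    [[0, 0, 2], [0, 0, 0], 1],
    [[0, 0, 2.5], [0, 0, 0], 1],
    [[0, 0, 2.5], [0, 0, 0], 1]
  ]
}}

```text
clock: 13.15
tcp_pos: [0.5501, -0.1557, 0.1253]
orientation: [0.0, -0.434, 0.901, -0.0]
wrist_force: [0.6, -0.5, -2.8]
finger_gap: 0.0178
grip_force: 89.2
```

Request:
{"api": "move_arm", "payload": {
  "targets": [
    [[0, 0, 0.7], [0, 0, 0], 1],
    [[0, 0, 0.7], [0, 0, 0], 1],
    [[0, 0, 0.7], [0, 0, 0], 0.4],
    [[0, 0, 0.7], [0, 0, 0], 0.2],
    [[0, 0, 0.7], [0, 0, 0], 0.2]
  ],
  "squeeze": 20
}}

```text
clock: 13.78
tcp_pos: [0.5501, -0.1558, 0.1248]
orientation: [0.0, -0.434, 0.901, -0.0]
wrist_force: [-0.3, 1.5, 0.4]
finger_gap: 0.034
grip_force: 0.0
```

Request:
{"api": "move_arm", "payload": {
  "targets": [
    [[0, 0, 0.7], [0, 0, 0], 0.0],
    [[0, 0, 0.7], [0, 0, 0], 0.0],
    [[0, 0, 0.7], [0, 0, 0], 0.0]
  ]
}}

```text
clock: 14.15
tcp_pos: [0.55, -0.1557, 0.1238]
orientation: [0.0, -0.434, 0.901, 0.0]
wrist_force: [-0.7, 0.1, 0.3]
finger_gap: 0.0425
grip_force: 0.0
```

Run:
```python
from look import *
p,R0,s=pose(); print(p,s['clock'],s['wrist_force'],s['grip_force'],s['finger_gap'])
c=grab(['elbow_barb','elbow_tip','elbow_body','elbow_shoulder']); save(c,'j.png',None,.8)
s=cam('scene')
for t in ['elbow_body','elbow_shoulder','elbow_tip']:
    for q in env.landmark_of(t,s[0])[:3]: print('s',t,np.array(q['centre']),round(q['confidence'],2))
```

```text
[ 0.55   -0.1557  0.1238] 14.15 [-0.7467  0.1429  0.3386] 0.0 0.04245553741286382
elbow_barb [ 0.5523 -0.1478  0.1481] 0.57 [336. 308.]
elbow_body [ 0.4623  0.1586 -0.0033] 0.46 [583. 367.]
elbow_shoulder [ 0.4632  0.1566 -0.0043] 0.72 [581. 365.]
s elbow_body [0.3541 0.4204 0.0238] 0.89
s elbow_body [0.511  0.3275 0.0223] 0.85
s elbow_body [0.2958 0.2446 0.0276] 0.78
s elbow_shoulder [0.5047 0.2987 0.0266] 0.72
s elbow_shoulder [0.2672 0.2702 0.0276] 0.68
s elbow_shoulder [0.3605 0.4505 0.0279] 0.6
s elbow_tip [ 0.5845 -0.112   0.1456] 0.94
s elbow_tip [0.216  0.1708 0.0098] 0.86
s elbow_tip [0.2528 0.4644 0.0065] 0.79
```

View pics/j.png

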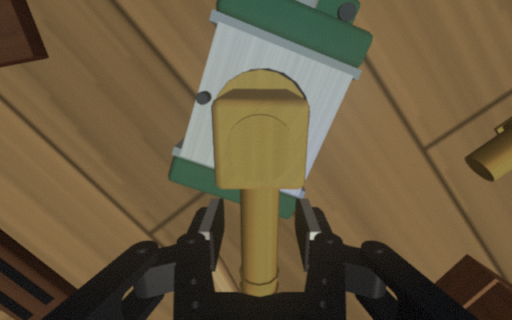

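The elbow is seated with its barb in line with the fingers: body centre at (261,140) and pin at (204,98) in the 0.8-scale view. I'll regrip and turn it about the axis, which is 54.5 mm along tool x.

Request:
{"api": "move_arm", "payload": {
  "targets": [
    [[0, 0, 0], [0, 0, 0], 0.4],
    [[0, 0, 0], [0, 0, 0], 1],
    [[0, 0, 0], [0, 0, 0], 1],
    [[0, 0, 0], [0, 0, 0], 1],
    [[0, 0, 0], [0, 0, 0], 1]
  ],
  "squeeze": 70
}}

```text
clock: 15.22
tcp_pos: [0.55, -0.1557, 0.1239]
orientation: [0.0, -0.434, 0.901, 0.0]
wrist_force: [0.6, 0.2, 0.6]
finger_gap: 0.0183
grip_force: 68.2
```

Request:
{"api": "move_arm", "payload": {
  "targets": [
    [[0.3, -5.7, 0], [0, 0, 0.6], 1],
    [[1.2, -11.3, 0], [0, 0, 1.2], 1],
    [[2.7, -16.8, 0], [0, 0, 1.8], 1],
    [[4.7, -22.2, 0], [0, 0, 2.4], 1],
    [[7.3, -27.25, 0], [0, 0, 3], 1]
  ]
}}

```text
clock: 15.85
tcp_pos: [0.5668, -0.1782, 0.1238]
orientation: [0.0, -0.184, 0.983, 0.0]
wrist_force: [-0.3, 0.7, 0.5]
finger_gap: 0.0181
grip_force: 68.3
```

```bash
cat > st.py <<'E'
from look import *
p,R0,s=pose(); a=np.degrees(np.arctan2(-R0[1,0],-R0[0,0])); d=p[:2]-[.516,-.1982]
print(p,'barb yaw',a,'r',np.linalg.norm(d),'pos ang',np.degrees(np.arctan2(d[1],d[0])),'\n',s['joint_pos'],s['clock'],s['wrist_force'],s['ft_torque'],s['finger_gap'],s['grip_force'])
E
python3 st.py
```

```text
[ 0.5668 -0.1782  0.1238] barb yaw 21.226893855097703 r 0.054585804015703565 pos ang 21.498512153283652 
 [-0.44    0.4007 -0.0955  1.0749  0.0006 -0.8105] 15.85 [-0.2749  0.7415  0.5072] [ 0.2223  0.1215 -0.0497] 0.018146463470533346 68.2518482208252
```

Request:
{"api": "move_arm", "payload": {
  "targets": [
    [[0.3, -5.7, 0], [0, 0, 0.6], 1],
    [[1.2, -11.3, 0], [0, 0, 1.2], 1],
    [[2.7, -16.8, 0], [0, 0, 1.8], 1],
    [[4.7, -22.2, 0.2], [0, 0, 2.4], 1],
    [[7.3, -27.25, 0.5], [0, 0, 3], 1]
  ]
}}

```text
clock: 16.48
tcp_pos: [0.5702, -0.2063, 0.1236]
orientation: [0.0, 0.076, 0.997, 0.0]
wrist_force: [-0.5, 0.5, 1.9]
finger_gap: 0.018
grip_force: 68.4
```

Request:
{"api": "move_arm", "payload": {
  "targets": [
    [[0.3, -5.7, 0.3], [0, 0, 0.6], 1],
    [[1.2, -11.3, 0.6], [0, 0, 1.2], 1],
    [[2.7, -16.8, 0.9], [0, 0, 1.8], 1],
    [[4.7, -22.2, 1.2], [0, 0, 2.4], 1],
    [[7.3, -27.25, 1.5], [0, 0, 3], 1]
  ]
}}

```text
clock: 17.1
tcp_pos: [0.5591, -0.2323, 0.1223]
orientation: [0.001, 0.332, 0.943, 0.0]
wrist_force: [-0.2, 0.8, 3.1]
finger_gap: 0.0179
grip_force: 68.5
```

```bash
python3 st.py
```

```text
[ 0.5591 -0.2323  0.1223] barb yaw -38.73802416107761 r 0.05496219721277009 pos ang -38.413469640980416 
 [-0.5268  0.4212 -0.068   1.0804  0.0007  0.1494] 17.1 [-0.1627  0.8389  3.1371] [ 0.2073 -0.0056  0.2927] 0.01794652826931722 68.46370697021484
```

Request:
{"api": "move_arm", "payload": {
  "targets": [
    [[0.2, -4.75, 0.25], [0, 0, 0.5], 1],
    [[0.8, -9.5, 0.5], [0, 0, 1.0], 1],
    [[1.9, -14.1, 0.8], [0, 0, 1.5], 1],
    [[3.3, -18.7, 1.0], [0, 0, 2.0], 1],
    [[3.3, -18.7, 1.0], [0, 0, 2.0], 1]
  ]
}}

```text
clock: 17.73
tcp_pos: [0.5446, -0.2452, 0.1213]
orientation: [0.001, 0.489, 0.872, 0.0]
wrist_force: [0.6, -0.4, 2.7]
finger_gap: 0.0181
grip_force: 68.5
```

```bash
python3 st.py
python3 - <<'E'
from look import *
s=cam('scene')
for t in ['elbow_tip','elbow_shoulder']:
    for q in env.landmark_of(t,s[0])[:3]: print('s',t,np.array(q['centre']),round(q['confidence'],2))
E
```

```text
[ 0.5446 -0.2452  0.1213] barb yaw -58.54822450873237 r 0.054987894702066886 pos ang -58.63905189420842 
 [-0.5574  0.4071 -0.0924  1.0702  0.0001  0.4645] 17.725 [ 0.5533 -0.3693  2.7093] [ 0.0234 -0.0426  0.0477] 0.01806715503795776 68.47317695617676
s elbow_tip [ 0.5726 -0.2946  0.139 ] 0.96
s elbow_tip [0.2156 0.1722 0.011 ] 0.93
s elbow_tip [0.2545 0.4689 0.0074] 0.87
s elbow_shoulder [0.3618 0.4531 0.0289] 0.94
s elbow_shoulder [0.27   0.2704 0.0276] 0.8
s elbow_shoulder [0.5047 0.2989 0.028 ] 0.71
```

Request:
{"api": "move_arm", "payload": {
  "targets": [
    [[0, 0, 0], [0, 0, 0], 0.4],
    [[0, 0, 0], [0, 0, 0], 0],
    [[0, 0, 0], [0, 0, 0], -0.4],
    [[0, 0, 0], [0, 0, 0], -0.4]
  ],
  "squeeze": 20
}}

```text
clock: 18.38
tcp_pos: [0.5442, -0.2447, 0.1206]
orientation: [-0.0, 0.489, 0.872, 0.0]
wrist_force: [0.6, -0.2, 0.3]
finger_gap: 0.0597
grip_force: 0.0
```

Request:
{"api": "move_arm", "payload": {
  "targets": [
    [[0, 0, -15], [0, 0, 0], -0.4],
    [[0, 0, -40], [0, 0, 0], -0.4],
    [[0, 0, -70], [0, 0, 0], -0.4],
    [[0, 0, -100], [0, 0, 0], -0.4],
    [[0, 0, -100], [0, 0, 0], -0.4]
  ]
}}

```text
clock: 19.0
tcp_pos: [0.546, -0.2458, 0.2248]
orientation: [0.003, 0.489, 0.872, -0.0]
wrist_force: [0.5, 0.0, -0.8]
finger_gap: 0.0597
grip_force: 0.0
```

```bash
python3 st.py
python3 - <<'E'
from look import *
c=grab(['elbow_tip','elbow_body','elbow_shoulder','elbow_barb','index_pin'])
print(proj(c,[[.516,-.1982,.146],[.5733,-.2921,.143]])); save(c,'k.png')
s=cam('scene')
for t in ['elbow_tip','elbow_body','elbow_shoulder']:
    for q in env.landmark_of(t,s[0])[:4]:
        if q['centre'][1]<0: print('s',t,np.array(q['centre']),round(q['confidence'],2))
E
```

```text
[ 0.546  -0.2458  0.2248] barb yaw -58.58876879327798 r 0.05624710171355894 pos ang -57.825431067021654 
 [-0.5571  0.3559  0.0907  1.2989  0.0001  0.4654] 19.0 [ 0.5334  0.0168 -0.7768] [-0.0382 -0.077  -0.0349] 0.059739855327219926 0.0
elbow_tip [ 0.5773 -0.2932  0.1412] 0.63 [326. 272.]
elbow_body [ 0.5123 -0.1968  0.1474] 0.58 [318. 120.]
elbow_barb [ 0.5461 -0.2496  0.1471] 0.93 [321. 210.]
[[322.062  124.328 ]
 [322.4064 269.3364]]
s elbow_tip [ 0.5734 -0.2914  0.1419] 0.71
s elbow_body [ 0.5122 -0.1944  0.1443] 0.77
s elbow_shoulder [ 0.516  -0.1988  0.105 ] 0.68
```

View pics/k.png

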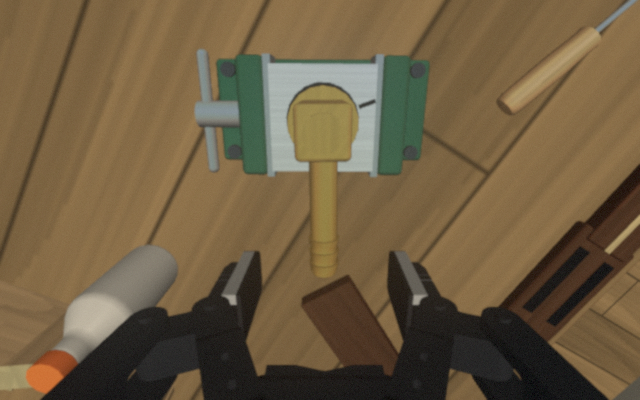

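The barb points straight out of the block, from body (322,130) to tip (322,272), and covers the pin. The elbow stayed put when released, the gripper is clear, and the glue bottle is untouched.

```bash
python3 -c "
from workcell import env
print(env.hand_in())"
```

```text
the job is handed in; nothing more can be done
None
```

I set the brass elbow on the seal, released it, regripped it and screwed it 110° clockwise until its barb pointed over the index pin. The gripper was clear and the job was handed in at about 19 s; no verdict came back, and I inferred how far the shoulder was pulled down rather than measuring it.

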